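# Move a loose-headed camera mast from dock to dock

### The job

Lift the camera carrier out of the grey dock by its orange handle and hold it in the air with the camera upright over the round red-and-white mark for at least five seconds, then set it down gently in its place in the blue dock, camera end at the fork and the post between the prongs, and let go. The tilting camera post is top-heavy and its spring is too weak to hold it up, so balance it by tipping and moving the carrier all the way: never let it fall over, never touch the camera or its post with the robot, and leave the bottle, the tape roll and the mug alone.

Things in the scene. Friction and masses are not known exactly. Their poses are not given: they have to be found in the camera images.
- carrier: Camera carrier, 0.6 kg without mast: flat aluminium beam 220 x 60 x 12 mm (x -120 to +100 mm), black battery box at its rear (x -120 to -50, z to 60 mm), orange handle in its middle, steel bearing block at its front (x 75 to 100, z to 65 mm). Balances under the handle with the mast on. Origin: centre of the underside below the handle; x points to the mast, z up. Starts in the grey dock.
- handle (a point): Grip point in the orange handle block, 65 mm above the carrier's underside, straight above its origin; axes as the carrier's. The block is 40 mm in x, 36 mm in y (grip it across y) and reaches from z = 12 to 85 mm of the carrier.
- mast: Top-heavy camera post, 0.27 kg (nominal, +-15 %). Origin on the hinge, at (130, 0, 50) mm in the carrier's frame; z runs up the steel post (14 mm thick, 125 mm long). Tilts only about the carrier's x axis, stops at +-0.35 rad. Centre of mass 143 mm above the hinge, inertia about it 0.006 kg m2. Starts at rest, leaning on a grey prong. Upright: z within 0.12 rad of vertical; fallen: beyond 0.3 rad.
- camera (a point): Middle of the grey camera (75 x 45 x 55 mm, lens to +y), 150 mm up the post; axes as the mast's. Hinge: spring 0.28 N m/rad towards the carrier's z axis, fluid damper 0.06 N m s/rad against turning relative to the carrier. Gravity (0.38 N m/rad) beats the spring: out of a fork it topples, time constant 0.5 to 1.2 s, unless the carrier is tipped the other way about x, or moved, to correct it.
- grey_dock: Grey docking stand, fixed: base plate 290 x 110 x 4 mm with a black outline of the carrier's beam, and a fork of two upright prongs. Origin: underside of the plate, straight below the carrier's origin when docked; x points to the fork, z up. Docked, the carrier's underside is 4 mm above the table, its x along the dock's x. The carrier starts here.
- grey_fork (a point): Point midway between the grey prongs, at x = 130 mm of the dock, 107 mm above the table. Prongs: 30 mm long in x, inner faces at y = +-12 mm up to this point, then flared outwards to +-45 mm at their tops, 142 mm above the table. The foot of the camera post goes down between them with 5 mm play each side, and then leans at most about 0.1 rad.
- blue_dock: Blue docking stand, fixed: base plate 290 x 110 x 4 mm with a black outline of the carrier's beam, and a fork of two upright prongs. Origin: underside of the plate, straight below the carrier's origin when docked; x points to the fork, z up. Docked, the carrier's underside is 4 mm above the table, its x along the dock's x. The carrier must end here, let in from above.
- blue_fork (a point): Point midway between the blue prongs, at x = 130 mm of the dock, 107 mm above the table. Prongs: 30 mm long in x, inner faces at y = +-12 mm up to this point, then flared outwards to +-45 mm at their tops, 142 mm above the table. The foot of the camera post goes down between them with 5 mm play each side, and then leans at most about 0.1 rad.
- mark: Round mark lying fixed on the table, white with a red disc, 90 mm across, 2 mm thick; origin at its centre underneath. The camera mast's origin must be over it (within about 45 mm) while the carrier is held in the air.
- reagent_bottle: Bystander: brown bottle, 60 mm across, 130 mm tall, origin under its centre.
- tape_roll: Bystander: yellow tape roll lying flat, 90 mm across, 40 mm high, origin under its centre.
- mug: Bystander: white mug, 80 mm across, 90 mm high, origin under its centre.
Not all that is in view belongs to the job. Of the things like the mark, leave any that is brown or purple; of the rest the smaller one is meant.

How it is judged:
By the outcome, as a careful person would: the job done as asked, in the order asked, and still so for the second after the job is handed in, with the robot touching nothing.
It also fails if it takes over 72 s, if anything falls off the work surface, if the arm or the gripper's body presses on something with over 40 N, if the wrist force passes 120 N, or if a joint passes its speed limit or range.

### The arm

A 6-joint arm with a two-finger parallel gripper is mounted at the origin on the work surface. World frame = base frame: x ahead of the robot, y to its left, z up, the work surface at z = 0. Lengths are in mm, angles in rad, forces in N, time in s.
With the tool pointing down it reaches from about 325 to 850 mm from the base axis. Payload 4.4 kg.
Tool frame: the origin (TCP) lies on the centre line of the jaws, within the pads' length; the fingertips stand 11 mm ahead of it and the grasp point (between the pads) lies 8 mm behind it (arm.tip_reach is the distance from the TCP to the fingertips, in mm); z points along the fingers, y is the line along which they close (so a half turn about z gives the same grasp; the last joint's range is limited). The gripper opens to 94 mm and grips with 3 to 60 N. Pads are 16 mm wide; open, the fingers measure 119 mm over their backs; the gripper's body (75 mm by 177 mm) begins 78 mm behind the grasp point.
Start: joints at [-1.3, 0.207, 1.542, -0, 1.393, -0.15], TCP at [234.87, -524.846, 216.447] pointing down, gripper open.
Joint ranges: [-2.73, 2.73], [-0.86, 2.22], [0.23, 2.46], [-1.11, 4.25], [0.08, 2.63], [-2.82, 2.82]. Speed limits (rad/s): [2.79, 2.79, 3.14, 3.14, 3.14, 3.14].

### API

Orientations are given as a rotation vector (axis times angle).
In Python, from workcell import arm gives the robot as it stands. The module is installed in compiled form; this text tells all that it offers.
- The arm moves only by the tool drive_tool, never from a script. Its argument "series" is text: rows parted by semicolons, each of 7 numbers parted by spaces: the shift along the tool's x, y, z scaled (see below), then the turn, a rotation vector about the tool's x, y, z scaled (see below), then the closure, from 0 (fully open) to 1 (shut). In form: x y z wx wy wz hand; .... A call has 1 to 20 rows; each row shifts and turns the commanded pose from where the row before left it, along the tool's axes as they then stand; what a row does not reach is not made up. The controller multiplies each number of a shift by 20 cm and each number of a turn by 0.5 rad. A row lasts 1/8 s, in which the tool goes at most 62.5 mm and 10.7 degrees, less where a joint would pass 70% of its speed; a pose out of reach is approached as far as the arm can. A call with a number of a shift or a turn outside -1 to 1 is refused whole. A call with a gripper value outside its range is refused whole. The fingers move at their own pace and stop on an object; the grip force is fixed at half the most. Time passes only in rows, so rows that do not move let the fingers close. It gives the time, the measured TCP pose, the force, the opening and the grip force at its end, in the units of the state.
- arm.get_state(): the state, without advancing time (a new reading comes with each control period).
- arm.read_camera(name): name is "scene" or "top"; returns a dict with "color" (480x640x3 uint8, red, green, blue), "fx", "fy", "cx", "cy" (pixels), "rvec" (rotation vector, rad) and "tvec" (3), from world to camera coordinates, as OpenCV has them. Camera axes: x right, y down, z forward; pixel columns grow to the right and rows downward; lengths in mm; the calibration is good to about 2 mm. A picture is of the moment at which its call begins. There is no depth.
- arm.sign_off(): hands the job in; it is judged then, once.
The state is a dict: "clock": time; "qpos": joint angles; "joint_vel": joint speeds; "joint_efforts": joint torques, N m; "ee_pos": TCP position; "orientation": TCP orientation; "wrist_force": force on the tool from outside, world axes, zero at the start; "moment": the same for the moment, N m; "finger_gap": finger opening in mm; "grip_force": force on a finger pad.
Only numpy, scipy, OpenCV 4.12 (cv2) and the standard library are available. Lean on these libraries where they do the work, as an engineer would, in place of code of your own. Each camera call takes 0.05 s, during which the arm holds its last target. There are 200 camera calls.

## Working session

There is one attempt and no reset: what is moved stays moved. The work goes in short steps, Python scripts to look and compute and a tool call to move; the robot and the scene stay as the last step left them, time stands still between calls to the robot, and variables do not carry over. Pictures are saved under pics/ and viewed, at most 10 in all, crops included, and the job is handed in when it is done.

Besides the shell and the picture viewer there is one more tool, called after ">>>" by a JSON object that holds its "fn" and its "kwargs", one argument or row to a line. drive_tool: Moves the arm, as the interface text tells. Shifts and turns lie within -1 to 1; 1 stands for 20 cm of shift or 0.5 rad of turn. Its arguments: {"type":"object","properties":{"series":{"type":"string"}},"required":["series"]}

```bash
mkdir -p pics; ls; python3 - <<'E'
from workcell import arm
import cv2,numpy as np
for n in("scene","top"):
    c=arm.read_camera(n); cv2.imwrite(f"pics/{n}0.png",c["color"][:,:,::-1])
    R=cv2.Rodrigues(np.array(c["rvec"],float))[0]
    print(n,c["fx"],c["fy"],c["cx"],c["cy"],"pos",(-R.T@np.array(c["tvec"]).ravel()).round(0),"fwd",R[2].round(2))
print(arm.get_state())
E
```

```text
pics
scene 505.6189768757429 505.6189768757429 315.8643869078386 249.34703943224218 pos [1511.  187.  770.] fwd [-0.79 -0.25 -0.56]
top 443.4062469576996 443.4062469576996 314.4163984300639 242.75227098171794 pos [ 498.  -86. 1153.] fwd [ 0.12 -0.   -0.99]
{'clock': 0.1, 'qpos': array([-1.30048306e+00,  2.07345105e-01,  1.54279578e+00, -1.99854872e-05,
        1.39348600e+00, -1.50452001e-01]), 'joint_vel': array([-1.85753285e-05, -1.73626007e-03, -2.78070611e-03, -3.37519187e-04,
       -2.98959255e-05,  4.47330028e-04]), 'joint_efforts': array([-1.98307403e-03, -3.71864176e+01, -2.82291913e+01,  6.98776217e-02,
        3.12229595e-02, -4.54953647e-05]), 'ee_pos': array([ 234.68385392, -524.16059665,  215.4082978 ]), 'orientation': array([-3.07033810e+00, -6.55653348e-01,  2.22081619e-04]), 'wrist_force': array([-0.39954621,  0.73046476,  1.06304812]), 'moment': array([-0.00287721, -0.05238852,  0.03352535]), 'grip_force': 0.0, 'finger_gap': 93.86900988547859}
```

View pics/scene0.png

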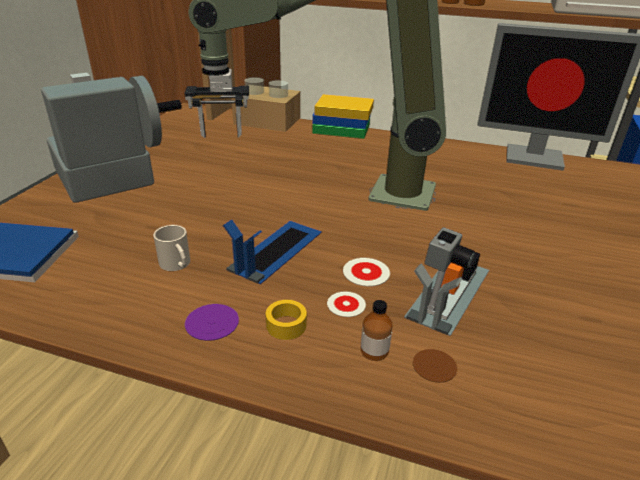

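View pics/top0.png

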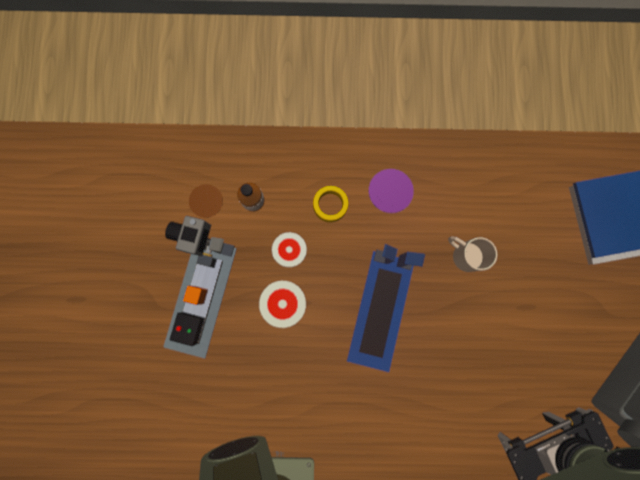

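Candidates for the mark: small red/white disc at top (289,249), large red/white disc (283,304), brown disc (206,200), purple disc (391,191). A red disc on the monitor is not on the table. I choose the smaller red/white one at (289,249). The carrier is in the grey dock with its handle at about (194,295), and the empty blue dock is at about (380,310).

```bash
python3 - <<'E'
import cv2,numpy as np
t=cv2.imread("pics/top0.png")
a=cv2.resize(t[205:365,155:305],None,fx=3,fy=3.0,interpolation=cv2.INTER_CUBIC)
b=cv2.resize(t[235:395,340:450],None,fx=3,fy=3,interpolation=cv2.INTER_CUBIC)
cv2.imwrite("pics/crop1.png",np.hstack([a,b]))
E
```

```text
(no output)
```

View pics/crop1.png

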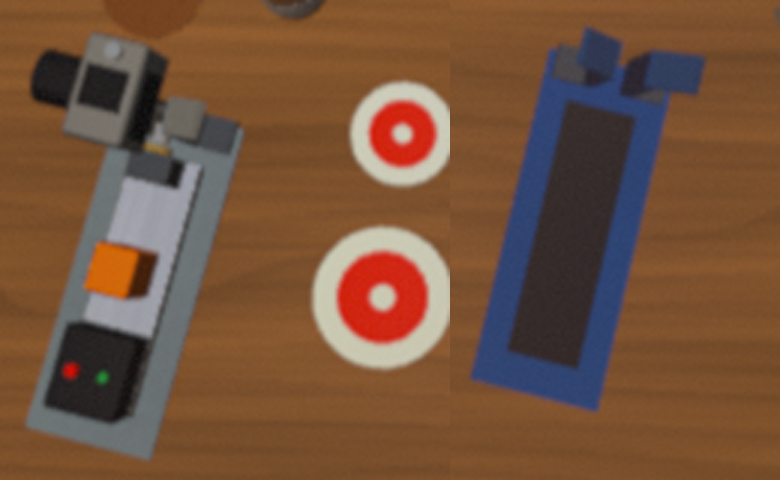

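The crop shows the small red/white mark at top (289,249), smaller than the other one. The handle top is orange at about (193,294), and the blue dock's black outline centre is near (380,313).

```bash
cat > h.py <<'E'
import cv2,numpy as np
from workcell import arm
def cam(n):
    c=arm.read_camera(n); c["K"]=np.array([[c["fx"],0,c["cx"]],[0,c["fy"],c["cy"]],[0,0,1]]); c["R"]=cv2.Rodrigues(np.array(c["rvec"],float))[0]
    c["t"]=np.array(c["tvec"],float).ravel(); return c
def back(c,uv,z):
    uv=np.atleast_2d(np.asarray(uv,float)); d=np.c_[uv,np.ones(len(uv))]@np.linalg.inv(c["K"]).T@c["R"]; o=-c["R"].T@c["t"]
    return (o+d*((z-o[2])/d[:,2])[:,None])[:,:2]
def proj(c,P): return cv2.projectPoints(np.asarray(P,float).reshape(-1,3),c["R"],c["t"],c["K"],None)[0][:,0]
def T(x,y,yaw,P):
    P=np.atleast_2d(P).astype(float); C,S=np.cos(yaw),np.sin(yaw); return np.c_[x+C*P[:,0]-S*P[:,1],y+S*P[:,0]+C*P[:,1],P[:,2]]
def big(mask):
    cs=cv2.findContours(mask.astype(np.uint8),cv2.RETR_EXTERNAL,cv2.CHAIN_APPROX_NONE)[0]; return max(cs,key=cv2.contourArea)[:,0].astype(float)
E
python3 - <<'E'
from h import *
for n in("top","scene"):
    c=cam(n); im=c["color"].astype(int); r,g,b=im[...,0],im[...,1],im[...,2]
    yy,xx=np.mgrid[:480,:640]
    reg=(lambda x0,x1,y0,y1:(xx>x0)&(xx<x1)&(yy>y0)&(yy<y1))
    if n=="top": R=dict(mark=(265,310,228,270),hand=(180,210,282,310),blk=(355,415,265,365),blu=(340,440,240,380))
    else: R=dict(mark=(322,370,288,318),hand=(430,470,255,295),blk=(240,320,225,275),blu=(220,330,215,285))
    m=np.minimum.reduce([r,g,b])
    M=dict(mark=((r>140)&(g>130))|((r>150)&(g<80)),hand=(r>190)&(g>70)&(b<60),blk=(np.maximum.reduce([r,g,b])<65)&(b<60),blu=(b>r+25))
    for k in R:
        q=big(M[k]&reg(*R[k])); z=dict(mark=2,hand=89,blk=4,blu=4)[k]
        w=back(c,q,z).astype(np.float32); rc=cv2.minAreaRect(w)
        print(n,k,len(q),np.round(rc[0],1),np.round(rc[1],1),round(rc[2],2),np.round(cv2.boxPoints(rc),0).tolist() if k!="mark" else cv2.minEnclosingCircle(w))
E
```

```text
top mark 97 [614.6 -22.1] [89.1 88.8] 0.99 ((614.329833984375, -21.442684173583984), 45.8456916809082)
top hand 50 [492.3 202.4] [31.  35.8] 76.74 [[471.0, 191.0], [506.0, 183.0], [513.0, 213.0], [478.0, 222.0]]
top blk 204 [ 455.4 -259.6] [ 58.3 215.9] 76.55 [[344.0, -263.0], [554.0, -313.0], [567.0, -256.0], [357.0, -206.0]]
top blu 402 [ 469.8 -274. ] [129.6 311. ] 76.62 [[304.0, -301.0], [606.0, -373.0], [636.0, -247.0], [333.0, -175.0]]
scene mark 92 [616.5 -21.5] [90.7 90.4] 19.78 ((616.533935546875, -21.891555786132812), 46.5786247253418)
scene hand 28 [507.4 203.7] [25.5 20.5] 77.01 [[495.0, 194.0], [515.0, 189.0], [520.0, 214.0], [500.0, 218.0]]
scene blk 169 [ 465.2 -289.9] [114.  244.2] 76.66 [[333.0, -317.0], [571.0, -374.0], [597.0, -263.0], [360.0, -206.0]]
scene blu 282 [ 448.1 -332. ] [257.  289.4] 76.59 [[278.0, -423.0], [559.0, -491.0], [619.0, -241.0], [337.0, -173.0]]
```

```bash
python3 - <<'E'
from h import *
def box(x0,x1,y0,y1,z0,z1):
    V=np.array([[x,y,z] for x in(x0,x1) for y in(y0,y1) for z in(z0,z1)],float)
    return V,[(i,j) for i in range(8) for j in range(i+1,8) if bin(i^j).count('1')==1]
def mast(P,th): # mast->carrier
    C,S=np.cos(th),np.sin(th); return np.c_[P[:,0]+130,C*P[:,1]-S*P[:,2],S*P[:,1]+C*P[:,2]+50]
th=0.094; out=[]
for n,rg,s in(("scene",(400,500,215,335),4),("top",(155,245,205,365),3)):
    c=cam(n); im=c["color"][...,::-1].copy(); x0,x1,y0,y1=rg
    im=cv2.resize(im[y0:y1,x0:x1],None,fx=s,fy=s,interpolation=cv2.INTER_CUBIC)
    def draw(V,E,col):
        p=(proj(c,V)+.5-[x0,y0])*s
        for i,j in E: cv2.line(im,p[i].astype(int).tolist(),p[j].astype(int).tolist(),col,1,cv2.LINE_AA)
    G=(492.3,202.4,-.2335); up=np.array([0,0,4.])
    for bx,col in((box(-120,100,-30,30,0,12),(0,255,0)),(box(-20,20,-18,18,12,85),(255,255,0)),(box(-120,-50,-30,30,12,60),(0,255,0))):
        draw(T(*G,bx[0]+up),bx[1],col)
    for bx in(box(-37.5,37.5,-22.5,22.5,122.5,177.5),box(-7,7,-7,7,0,125)):
        draw(T(*G,mast(bx[0],th)+up),bx[1],(0,0,255))
    out.append(cv2.copyMakeBorder(im,0,600-im.shape[0],0,0,cv2.BORDER_CONSTANT) if im.shape[0]<600 else im[:600])
cv2.imwrite("pics/ov1.png",np.hstack(out))
E
```

```text
(no output)
```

View pics/ov1.png

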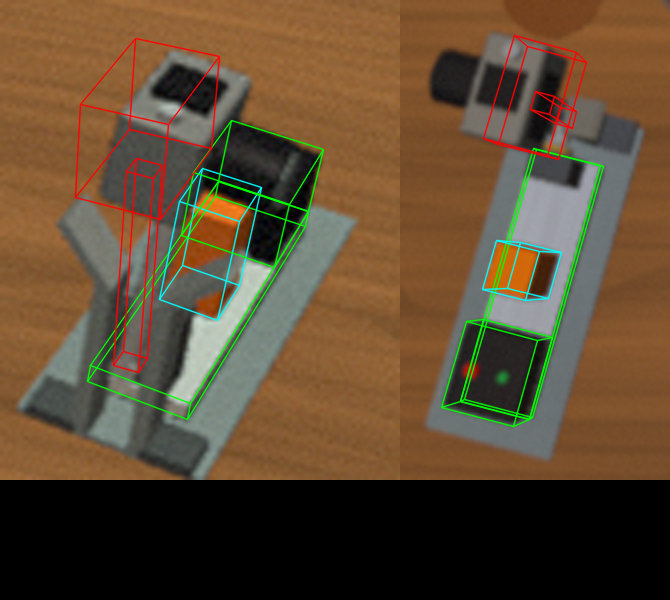

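The carrier model overlays well (carrier origin about (492,202), yaw -0.234). The camera leans the other way, toward +y, and sits right of the red box in the scene crop at about (175,120). I'll fit its lean from edges.

```bash
cat >> h.py <<'E'
def box(x0,x1,y0,y1,z0,z1):
    V=np.array([[x,y,z] for x in(x0,x1) for y in(y0,y1) for z in(z0,z1)],float)
    return V,[(i,j) for i in range(8) for j in range(i+1,8) if bin(i^j).count('1')==1]
def mast(P,th):
    P=np.atleast_2d(P); C,S=np.cos(th),np.sin(th); return np.c_[P[:,0]+130,C*P[:,1]-S*P[:,2],S*P[:,1]+C*P[:,2]+50]
E
python3 - <<'E'
from h import *
G=(492.3,202.4,-.2335); up=np.array([0,0,4.]); out=[]
V,E=box(-37.5,37.5,-22.5,22.5,122.5,177.5)
V2,_=box(-22.5,22.5,-37.5,37.5,122.5,177.5)
for n,rg,s in(("scene",(400,500,215,335),4),("top",(155,245,205,325),4)):
    c=cam(n); g=cv2.GaussianBlur(cv2.cvtColor(c["color"],cv2.COLOR_RGB2GRAY).astype(np.float32),(0,0),.8)
    m=np.hypot(cv2.Sobel(g,5,1,0),cv2.Sobel(g,5,0,1)); best={}
    for nm,W in(("x75",V),("y75",V2)):
        sc=[]
        for th in np.arange(-.2,.1,.005):
            p=proj(c,T(*G,mast(W,th)+up)); tot=0
            for i,j in E:
                L=p[i]+(p[j]-p[i])*np.linspace(.05,.95,30)[:,None]; tot+=cv2.remap(m,L[:,:1].astype(np.float32),L[:,1:].astype(np.float32),1).mean()
            sc.append(tot)
        k=int(np.argmax(sc)); best[nm]=(-.2+.005*k,sc[k],np.median(sc))
    print(n,best)
    x0,x1,y0,y1=rg; im=cv2.resize(c["color"][y0:y1,x0:x1,::-1],None,fx=s,fy=s,interpolation=cv2.INTER_CUBIC)
    for nm,W,col in(("x75",V,(0,0,255)),):
        p=(proj(c,T(*G,mast(W,best[nm][0])+up))+.5-[x0,y0])*s
        for i,j in E: cv2.line(im,p[i].astype(int).tolist(),p[j].astype(int).tolist(),col,1,cv2.LINE_AA)
    out.append(im)
cv2.imwrite("pics/ov2.png",np.hstack(out))
E
```

```text
scene {'x75': (-0.020000000000000018, np.float32(944.08575), np.float32(742.06464)), 'y75': (-0.15000000000000002, np.float32(867.5573), np.float32(716.4716))}
top {'x75': (-0.020000000000000018, np.float32(1025.8209), np.float32(682.69165)), 'y75': (-0.1, np.float32(1113.0294), np.float32(856.402))}
```

View pics/ov2.png

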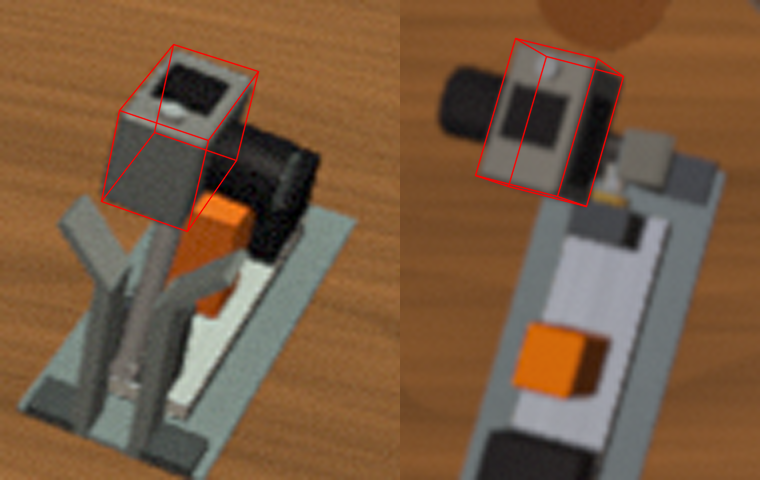

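```bash
cat >> h.py <<'E'
def grad(c):
    g=cv2.GaussianBlur(cv2.cvtColor(c["color"],cv2.COLOR_RGB2GRAY).astype(np.float32),(0,0),1.); return np.hypot(cv2.Sobel(g,5,1,0),cv2.Sobel(g,5,0,1))
def escore(c,m,W,E):
    p=proj(c,W); tot=0
    for i,j in E:
        L=p[i]+(p[j]-p[i])*np.linspace(.05,.95,30)[:,None]; tot+=np.sqrt(cv2.remap(m,L[:,:1].astype(np.float32),L[:,1:].astype(np.float32),1)).mean()
    return tot
E
python3 - <<'E'
from h import *
from scipy.optimize import differential_evolution as DE
up=np.array([0,0,4.]); C=[cam(n) for n in("scene","top")]; M=[grad(c) for c in C]
V,E=box(-37.5,37.5,-22.5,22.5,122.5,177.5)
f=lambda p,cs:-sum(escore(C[k],M[k],T(492.3,202.4,-.2335,mast(V,p[0])+up+[p[1],p[2],p[3]]),E) for k in cs)
for cs in((0,),(1,),(0,1)):
    r=DE(f,[(-.2,.15),(-6,6),(-12,12),(-6,6)],args=(cs,),seed=1,maxiter=60,popsize=12); print("cam",cs,r.x.round(3),r.fun)
B=[box(-120,100,-30,30,0,12),box(-120,-50,-30,30,12,60),box(-20,20,-18,18,12,85)]
f=lambda p,cs:-sum(escore(C[k],M[k],T(p[0],p[1],p[2],b[0]+up),b[1]) for k in cs for b in B)
for cs in((0,),(1,),(0,1)):
    r=DE(f,[(482,502),(192,212),(-.27,-.2)],args=(cs,),seed=1,maxiter=60,popsize=12); print("carrier",cs,r.x.round(3),r.fun)
b=(np.array([[x,y,4] for x in(-120,100) for y in(-30,30)],float),[(0,1),(0,2),(1,3),(2,3)])
f=lambda p,cs:-sum(escore(C[k],M[k],T(p[0],p[1],p[2],b[0]),b[1]) for k in cs)
for cs in((0,),(1,),(0,1)):
    r=DE(f,[(455,475),(-272,-252),(-.27,-.2)],args=(cs,),seed=1,maxiter=60,popsize=12); print("blue",cs,r.x.round(3),r.fun)
E
```

```text
cam (0,) [ -0.092  -4.171 -11.774  -4.806] -99.2264175415039
cam (1,) [-0.039  1.321 -1.672 -5.177] -102.20797729492188
cam (0, 1) [-0.058  0.765 -5.662 -1.731] -199.68893432617188
carrier (0,) [ 4.92927e+02  2.00838e+02 -2.39000e-01] -341.0321350097656
carrier (1,) [ 4.91518e+02  2.03741e+02 -2.19000e-01] -347.008544921875
carrier (0, 1) [ 4.92344e+02  2.03201e+02 -2.11000e-01] -685.2054443359375
blue (0,) [ 4.68641e+02 -2.61763e+02 -2.21000e-01] -36.131126403808594
blue (1,) [ 4.65504e+02 -2.62103e+02 -2.36000e-01] -26.761240005493164
blue (0, 1) [ 4.66245e+02 -2.61959e+02 -2.36000e-01] -61.85862350463867
```

>>> {"fn": "drive_tool", "kwargs": {
  "series": "0 0 0 0 0 0.327 0;0 0 0 0 0 0.327 0;0 0 0 0 0 0.327 0;0 0 0 0 0 0.327 0;0.026 -0.24 0 0 0 0 0;0.026 -0.24 0 0 0 0 0;0.026 -0.24 0 0 0 0 0;0.026 -0.24 0 0 0 0 0;0.026 -0.24 0 0 0 0 0;0.026 -0.24 0 0 0 0 0;0.026 -0.24 0 0 0 0 0;0.026 -0.24 0 0 0 0 0;0.026 -0.24 0 0 0 0 0;0.026 -0.24 0 0 0 0 0;0.026 -0.24 0 0 0 0 0;0.026 -0.24 0 0 0 0 0;0.026 -0.24 0 0 0 0 0;0.026 -0.24 0 0 0 0 0;0.026 -0.24 0 0 0 0 0;0.026 -0.24 0 0 0 0 0"
}}

```text
clock: 3.0
ee_pos: [493.8, 204.8, 216.7]
orientation: [-3.12, 0.365, -0.001]
wrist_force: [0.2, -0.3, -0.0]
finger_gap: 93.8
grip_force: 0.0
```

>>> {"fn": "drive_tool", "kwargs": {
  "series": "0 0 0 0.2 0 0 0"
}}

```text
clock: 3.12
ee_pos: [493.8, 208.1, 215.9]
orientation: [-3.02, 0.341, -0.017]
wrist_force: [-0.7, -0.8, -0.6]
finger_gap: 93.7
grip_force: 0.0
```

```bash
cat >> h.py <<'E'
def pose():
    s=arm.get_state(); R=cv2.Rodrigues(np.array(s["orientation"],float))[0]; return s,R,np.array(s["ee_pos"])
def rpy(R): # tool x dir yaw, pitch, roll about tool x
    x,y=R[:,0],R[:,1]; return np.arctan2(x[1],x[0]),-np.arcsin(x[2]),np.arctan2(y[2],-R[2,2])
E
python3 - <<'E'
from h import *
for k in range(4):
    s,R,p=pose(); print(s["clock"],p.round(2),np.round(rpy(R),4),s["joint_vel"].round(3),s["moment"].round(4),s["wrist_force"].round(2)); arm.read_camera("top")
E
```

```text
3.125 [493.75 208.07 215.9 ] [-0.2251  0.0005 -0.1031] [-0.542 -0.357  0.423  0.742 -0.359 -0.652] [ 0.0166  0.0098 -0.0075] [-0.74 -0.8  -0.59]
3.175 [492.94 204.42 215.7 ] [-0.2295  0.0009 -0.1029] [-0.013 -0.003 -0.006 -0.109  0.05   0.118] [-0.0336  0.0241 -0.0039] [-0.89 -1.08 -0.92]
3.225 [492.79 203.03 215.9 ] [-0.2331  0.0011 -0.0994] [-0.007 -0.005 -0.009 -0.036  0.019  0.043] [ 0.024  -0.0663 -0.0169] [-1.04 -0.48  0.18]
3.275 [492.98 202.63 216.24] [-0.2342  0.0005 -0.0986] [-0.005 -0.006 -0.008 -0.008  0.005  0.006] [ 0.0143  0.014  -0.0325] [-0.07 -0.37  0.3 ]
```

>>> {"fn": "drive_tool", "kwargs": {
  "series": "0 0 0 -0.2 0 0 0;0 0 0 0 0 0 0;0 0 0.13 0 0 0 0;0 0 0.13 0 0 0 0;0 0 0.13 0 0 0 0;0 0 0.13 0 0 0 0;0 0 0.13 0 0 0 0;0 0 0.08 0 0 0 0;0 0 0.04 0 0 0 0;0 0 0.01 0 0 0 0;0 0 0 0 0 0 0;0 0 0 0 0 0 0"
}}

```text
clock: 4.82
ee_pos: [494.1, 203.4, 61.3]
orientation: [-3.12, 0.365, -0.003]
wrist_force: [-0.2, 0.4, 0.6]
finger_gap: 94.0
grip_force: 0.0
```

```bash
sed -i 's/np.arctan2(y\[2\],-R\[2,2\])/np.arctan2(-y[2],-R[2,2])/' h.py; python3 - <<'E'
from h import *
s,R,p=pose(); print(s["clock"],p.round(2),np.round(rpy(R),4),s["wrist_force"].round(2))
c=cam("scene"); cv2.imwrite("pics/pregrip.png",c["color"][150:390,300:620,::-1])
cv2.imwrite("pics/pg.png",cv2.resize(c["color"][170:350,380:520,::-1],None,fx=3.3,fy=3.3,interpolation=cv2.INTER_CUBIC))
E
```

```text
4.825 [494.05 203.36  61.34] [-0.2331 -0.0016  0.0008] [-0.23  0.45  0.56]
```

View pics/pg.png

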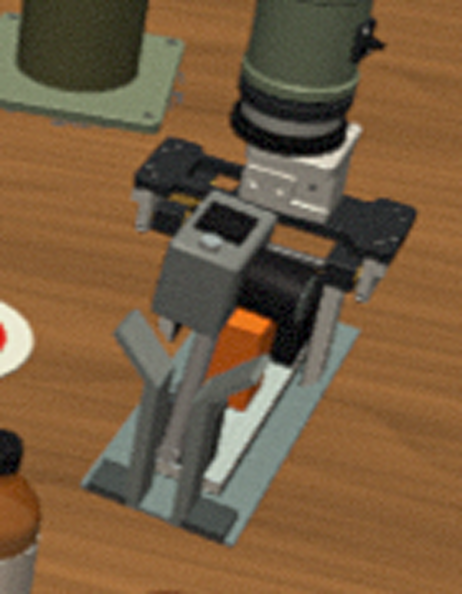

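The fingers straddle the orange handle at crop (250,340) and are clear of the camera at (215,260). The post leans on the right (+y) prong. Closing now.

>>> {"fn": "drive_tool", "kwargs": {
  "series": "0 0 0 0 0 0 1;0 0 0 0 0 0 1;0 0 0 0 0 0 1;0 0 0 0 0 0 1;0 0 0 0 0 0 1;0 0 0 0 0 0 1;0 0 0 0 0 0 1;0 0 0 0 0 0 1"
}}

```text
clock: 5.88
ee_pos: [493.0, 202.1, 60.5]
orientation: [3.118, -0.365, -0.001]
wrist_force: [-1.6, -5.5, 3.0]
finger_gap: 35.7
grip_force: 30.0
```

```bash
cat > ctrl.py <<'E'
from h import *
import json,os,pickle
from scipy.optimize import least_squares,lsq_linear,minimize_scalar
I,KS,C,ML,DT,ROW=.006,.28,.06,.0386,.005,.125
G=(492.3,202.8,-.2335); TREF=-.05
def grid():
    a=[[x,y,177.5] for x in np.linspace(-35,35,29) for y in np.linspace(-20,20,17)]+[[37.5,y,z] for y in np.linspace(-20,20,17) for z in np.linspace(126,175,21)]
    return np.array(a)
P=grid()
def samp(c,W):
    g=cv2.GaussianBlur(cv2.cvtColor(c["color"],cv2.COLOR_RGB2GRAY).astype(np.float32),(0,0),.7); p=proj(c,W).astype(np.float32)
    return cv2.remap(g,p[:,:1],p[:,1:],1).ravel()
def makeref():
    s,R,p=pose(); c=cam("scene"); off=R.T@(np.array([*G[:2],4.])-p)
    Rc=cv2.Rodrigues(np.array([0,0,G[2]]))[0]
    pickle.dump(dict(I=samp(c,T(*G,mast(P,TREF)+[0,0,4])),off=off,RR=R.T@Rc),open("ref.pkl","wb"))
    json.dump(dict(rows=[],meas=[]),open("log.json","w"))
def measure():
    r=pickle.load(open("ref.pkl","rb")); s,R,p=pose(); c=cam("scene"); Rc=R@r["RR"]; o=p+R@r["off"]
    al=np.arctan2(Rc[2,1],Rc[2,2])
    def f(phi):
        v=samp(c,mast(P,phi)@Rc.T+o); return np.corrcoef(v,r["I"])[0,1]
    g=np.arange(-.36,.36,.01); k=g[int(np.argmax([f(x) for x in g]))]
    m=minimize_scalar(lambda x:-f(x),bounds=(k-.012,k+.012),method="bounded",options=dict(xatol=1e-4))
    return s["clock"],m.x+al,al,-m.fun,o,s,c
def sim(x0,al,vy,kg,d,hold0=.0,tau=.02):
    """al: alpha at row ends (al[0]=start), vy: row y-speeds (m/s); returns theta,omega each DT"""
    n=int(round(ROW/DT)); th,w=x0; a=al[0]; ar=0.; v=vy[0] if False else (vy[0]); out=[]
    v=V0[0]; ar=V0[1]
    for k in range(len(al)-1):
        rate=(al[k+1]-al[k])/ROW
        for _ in range(n):
            nv=v+(vy[k+1]-v)*DT/tau; ay=(nv-v)/DT; v=nv
            ar+=(rate-ar)*DT/tau; a+=ar*DT
            w+=DT*(kg*th-KS*(th-a)-C*(w-ar)+ML*ay+d)/I; th+=DT*w; out.append((th,w))
    return np.array(out)
V0=[0.,0.]
def planseq(x0,a0,vy,kg,d,N,v0=0.,ar0=0.):
    V0[0]=v0; V0[1]=ar0; vy=np.r_[v0,vy,np.zeros(max(0,N-len(vy)))][:N+1]
    base=sim(x0,np.full(N+1,a0),vy,kg,d).ravel(); A=[]
    V0[0]=V0[1]=0
    for k in range(N):
        e=np.zeros(N+1); e[k+1:]=1.; A.append(sim((0,0),e,np.zeros(N+1),kg,0).ravel())   # increments
    A=np.array(A).T; n=int(ROW/DT); W=np.ones((N*n,2))*[1.,.15]; W[-2*n:]*=6; W=W.ravel()/np.sqrt(n)
    L=np.tril(np.ones((N,N)))
    M=np.r_[A*W[:,None],.25*L,1.5*np.eye(N)]; b=np.r_[-base*W,-.25*np.full(N,a0),np.zeros(N)]
    da=lsq_linear(M,b,(-.08,.08)).x; da=np.round(da*1000)/1000
    return da,a0+np.cumsum(da),(base+A@da).reshape(-1,2)
def fmt(da,a0,disp):
    a=a0; rows=[]
    for k,x in enumerate(da):
        dx,dy,dz=disp[k] if k<len(disp) else (0,0,0); c,s=np.cos(a),np.sin(a)   # carrier-yaw frame mm
        rows.append([dx/200,(-dy*c-dz*s)/200,(dy*s-dz*c)/200,x/.5]); a+=x
    return ";".join("%.3f %.3f %.3f %.3f 0 0 1"%tuple(r) for r in rows).replace("0.000","0").replace("-0 ","0 ")
E
python3 - <<'E'
from ctrl import *
makeref(); t,th,al,q,o,s,c=measure(); print(t,th,al,q,o.round(1))
for th0 in(-.09,-.05):
  da,a,X=planseq((th0,0),0.,np.zeros(16),.38,0,16); print(da,a.round(3),X[24::25,0].round(3))
E
```

```text
5.925 -0.05019391884598454 -3.769750956412457e-05 0.9991217707382485 [492.3 202.8   4. ]
[ 0.046  0.006 -0.008 -0.011 -0.01  -0.008 -0.006 -0.004 -0.002 -0.001
 -0.001 -0.    -0.    -0.    -0.    -0.   ] [0.046 0.052 0.044 0.033 0.023 0.015 0.009 0.005 0.003 0.002 0.001 0.001
 0.001 0.001 0.001 0.001] [-0.078 -0.05  -0.03  -0.017 -0.01  -0.006 -0.004 -0.004 -0.005 -0.006
 -0.007 -0.008 -0.009 -0.01  -0.012 -0.013]
[ 0.026  0.003 -0.004 -0.006 -0.006 -0.004 -0.003 -0.002 -0.001 -0.001
 -0.    -0.    -0.    -0.    -0.    -0.   ] [0.026 0.029 0.025 0.019 0.013 0.009 0.006 0.004 0.003 0.002 0.002 0.002
 0.002 0.002 0.002 0.002] [-0.043 -0.028 -0.016 -0.008 -0.004 -0.001  0.001  0.003  0.004  0.006
  0.008  0.01   0.013  0.017  0.022  0.027]
```

>>> {"fn": "drive_tool", "kwargs": {
  "series": "0 0 -0.075 0 0 0 1;0 0 -0.125 0.08 0 0 1;0 -0.007 -0.175 0.01 0 0 1;0 -0.008 -0.175 -0.014 0 0 1;0 -0.005 -0.125 -0.018 0 0 1;0 -0.001 -0.05 -0.018 0 0 1"
}}

```text
clock: 6.72
ee_pos: [493.3, 203.8, 206.5]
orientation: [-3.1, 0.362, -0.005]
wrist_force: [-0.5, 0.4, -8.7]
finger_gap: 35.8
grip_force: 30.0
```

```bash
cat > step.py <<'E'
# usage: step.py n "dx,dy,dz;..." : measure, fit, plan; sent rows come from plan.json
from ctrl import *
import sys
L=json.load(open("log.json"))
sent=json.load(open("plan.json")) # {"da":[..],"vy":[..]} of rows just driven
t,th,al,q,o,s,c=measure()
L["rows"]+=[[d,v] for d,v in zip(sent["da"],sent["vy"])]; nr=len(L["rows"])
# second look 0.05 s later gives the speed
t2,th2,al2,q2,*_=measure()
L["meas"]+=[[nr,len(L["meas"])//2,0,th],[nr,len(L["meas"])//2,1,th2]]
def run(p):  # th0,w0,kg,d -> predicted theta at all measurements, final state
    x=(p[0],p[1]); a=p[4]; out=[]; v=ar=0.; i=0; tau=.02; th_,w=x; done=0
    for m in L["meas"]:
        seg=[]
        while done<m[0]:
            seg+=[(L["rows"][done][0]/ROW,L["rows"][done][1])]*int(round(ROW/DT)); done+=1
        if m[2]==1: seg+=[(0.,0.)]*10
        for r_,v_ in seg:
            nv=v+(v_-v)*DT/tau; ay=(nv-v)/DT; v=nv; ar+=(r_-ar)*DT/tau; a+=ar*DT
            w+=DT*(p[2]*th_-KS*(th_-a)-C*(w-ar)+ML*ay+p[3])/I; th_+=DT*w
        out.append(th_)
        if m[2]==1:  # 0.05 s of the second camera call, after its picture
            for _ in range(10):
                v+=(0-v)*DT/tau; ar+=(0-ar)*DT/tau; a+=ar*DT; w+=DT*(p[2]*th_-KS*(th_-a)-C*(w-ar)+p[3])/I; th_+=DT*w
    return np.array(out),(th_,w),a,v,ar
W=12 # use the last measurements; older start states are refitted
m=np.array([x[3] for x in L["meas"]])
res=lambda p:np.r_[(run(p)[0]-m)/.008*np.linspace(.3,1,len(m)),(p[0]-L["t0"])/.03,p[1]/.05,(p[2]-.38)/.03,p[3]/.01]
p=least_squares(lambda z:res(np.r_[z,L["a0"]]),[L["t0"],0,.38,0]).x; p=np.r_[p,L["a0"]]
pr,x,a,v,ar=run(p)
print("clock %.3f th %.4f %.4f q %.3f al %.4f cmd %.4f o %s F %s"%(t2,th,th2,q2,al2,a,o.round(1),s["wrist_force"].round(1)))
print("fit",p.round(4),"pred",pr[-4:].round(4),"state",np.round(x,4))
n=int(sys.argv[1]); disp=[tuple(map(float,r.split(","))) for r in sys.argv[2].split(";")] if len(sys.argv)>2 else []
disp+=[(0,0,0)]*(24-len(disp)); vy=np.array([d[1] for d in disp])/1000/ROW
da,A,X=planseq(x,a,vy,p[2],p[3],16,0.,0.)
print("theta plan",X[24::25,0].round(3)[:12],"alpha",A[:10].round(3))
al0=a
print(fmt(da[:n],al0,disp))
json.dump(L,open("log.json","w")); json.dump(dict(da=list(da[:n]),vy=list(vy[:n])),open("plan.json","w"))
E
python3 - <<'E'
import json
L=json.load(open("log.json")); L.update(t0=-.07,a0=0.); json.dump(L,open("log.json","w"))
json.dump(dict(da=[.0+.04,.005,-.007,-.009,-.009],vy=[0]*5),open("plan.json","w"))
E
python3 step.py 6
```

```text
clock 6.775 th 0.0375 0.0448 q 0.895 al 0.0231 cmd 0.0200 o [493.  205.7 150. ] F [-0.5  0.4 -8.7]
fit [-0.0673  0.0006  0.3796  0.0018  0.    ] pred [0.0378 0.0447] state [0.0527 0.1699]
theta plan [ 0.056  0.038  0.022  0.012  0.006  0.002 -0.001 -0.002 -0.003 -0.004
 -0.005 -0.006] alpha [-0.027 -0.038 -0.036 -0.03  -0.023 -0.018 -0.014 -0.011 -0.009 -0.008]
0 0 0 -0.094 0 0 1;0 0 0 -0.022 0 0 1;0 0 0 0.004 0 0 1;0 0 0 0.012 0 0 1;0 0 0 0.014 0 0 1;0 0 0 0.010 0 0 1
```

>>> {"fn": "drive_tool", "kwargs": {
  "series": "0 0 0 -0.094 0 0 1;0 0 0 -0.022 0 0 1;0 0 0 0.004 0 0 1;0 0 0 0.012 0 0 1;0 0 0 0.014 0 0 1;0 0 0 0.01 0 0 1"
}}

```text
clock: 7.58
ee_pos: [493.3, 202.9, 205.6]
orientation: [3.103, -0.364, -0.003]
wrist_force: [0.3, -0.3, -9.1]
finger_gap: 35.8
grip_force: 30.0
```

```bash
cp log.json log1.json; python3 step.py 6; python3 - <<'E'
from h import *
c=cam("scene"); cv2.imwrite("pics/f1.png",cv2.resize(c["color"][120:340,360:540,::-1],None,fx=2.7,fy=2.7,interpolation=cv2.INTER_CUBIC))
E
```

```text
clock 7.625 th -0.0259 -0.0302 q 0.937 al -0.0156 cmd -0.0180 o [492.4 202.7 149.1] F [ 0.3 -0.3 -9.1]
fit [-0.0627  0.0017  0.3781  0.0008  0.    ] pred [ 0.0369  0.043  -0.0259 -0.0301] state [-0.0349 -0.1027]
theta plan [-0.036 -0.025 -0.015 -0.009 -0.005 -0.003 -0.002 -0.003 -0.003 -0.004
 -0.006 -0.007] alpha [ 0.011  0.018  0.016  0.012  0.008  0.004  0.001 -0.001 -0.002 -0.003]
0 0 0 0.058 0 0 1;0 0 0 0.014 0 0 1;0 0 0 -0.004 0 0 1;0 0 0 -0.008 0 0 1;0 0 0 -0.008 0 0 1;0 0 0 -0.008 0 0 1
```

>>> {"fn": "drive_tool", "kwargs": {
  "series": "0 0 0 0.066 0 0 1;0 0 0 0.014 0 0 1;0 0 0 -0.004 0 0 1;0 0 0 -0.008 0 0 1;0 0 0 -0.008 0 0 1"
}}

```text
clock: 8.35
ee_pos: [493.3, 203.3, 205.5]
orientation: [-3.109, 0.364, -0.002]
wrist_force: [0.6, 0.0, -7.9]
finger_gap: 35.9
grip_force: 30.0
```

```bash
sed -i 's/if m\[2\]==1: seg/if m[2]>=1: seg/; s/if m\[2\]==1:  #/if m[2]>=1:  #/; s/for _ in range(10):/for _ in range(10*m[2]):/' step.py
python3 - <<'E'
import json
L=json.load(open("log.json")); L["meas"][-1][2]=2; json.dump(L,open("log.json","w"))
json.dump(dict(da=[.033,.007,-.002,-.004,-.004],vy=[0]*5),open("plan.json","w"))
E
python3 step.py 6 "1,-4,0;2,-8,0;2,-11.75,0;2,-11.75,0;2,-8,0;1,-4,0"
```

```text
clock 8.400 th 0.0221 0.0264 q 0.913 al 0.0137 cmd 0.0120 o [492.8 204.7 149. ] F [ 0.6  0.  -7.9]
fit [-6.900e-02  2.000e-04  3.732e-01  1.500e-03  0.000e+00] pred [-0.0241 -0.0275  0.0216  0.0262] state [0.0313 0.1086]
theta plan [ 0.028  0.015  0.001 -0.007 -0.005 -0.001  0.006  0.005  0.004  0.003
  0.002  0.002] alpha [ 0.002  0.001 -0.002 -0.01  -0.019 -0.024 -0.023 -0.018 -0.014 -0.011]
0.005 0.020 0 -0.020 0 0 1;0.010 0.040 0 -0.002 0 0 1;0.010 0.059 0 -0.006 0 0 1;0.010 0.059 0 -0.016 0 0 1;0.010 0.040 0 -0.018 0 0 1;0.005 0.020 0 -0.010 0 0 1
```

View pics/f1.png

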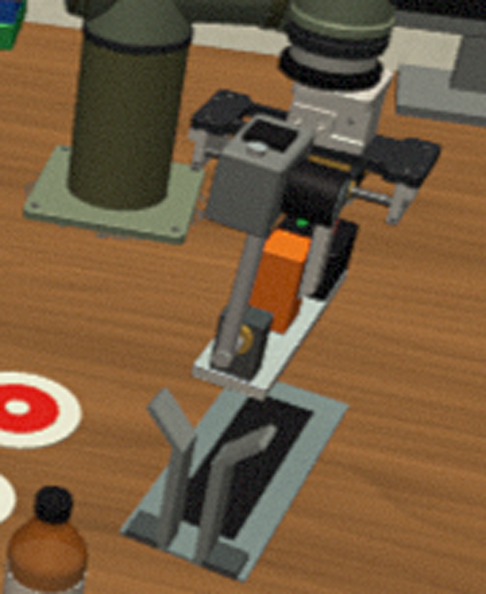

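>>> {"fn": "drive_tool", "kwargs": {
  "series": "0.005 0.02 0 -0.02 0 0 1;0.01 0.04 0 -0.002 0 0 1;0.01 0.059 0 -0.006 0 0 1;0.01 0.059 0 -0.016 0 0 1;0.01 0.04 0 -0.018 0 0 1;0.005 0.02 0 -0.01 0 0 1"
}}

```text
clock: 9.2
ee_pos: [492.2, 153.8, 205.7]
orientation: [3.096, -0.364, -0.004]
wrist_force: [1.1, 0.9, -8.3]
finger_gap: 36.0
grip_force: 30.0
```

```bash
python3 step.py 6 "1,-4,0;2,-8,0;2,-11.75,0;2,-11.75,0;2,-8,0;1,-4,0"
```

```text
clock 9.250 th -0.0089 -0.0055 q 0.914 al -0.0227 cmd -0.0240 o [491.2 153.3 149.2] F [ 1.1  0.9 -8.3]
fit [-0.0672  0.0006  0.373   0.0014  0.    ] pred [ 0.0206  0.025  -0.0087 -0.0054] state [-0.0038  0.0043]
theta plan [-0.01  -0.011 -0.016 -0.018 -0.013 -0.007  0.001 -0.    -0.003 -0.005
 -0.007 -0.009] alpha [ 0.005  0.016  0.014  0.003 -0.009 -0.017 -0.018 -0.015 -0.012 -0.01 ]
0.005 0.020 0 0.058 0 0 1;0.010 0.040 0 0.022 0 0 1;0.010 0.059 -0.001 -0.004 0 0 1;0.010 0.059 -0.001 -0.022 0 0 1;0.010 0.040 0 -0.024 0 0 1;0.005 0.020 0 -0.016 0 0 1
```

Excellent tracking.

>>> {"fn": "drive_tool", "kwargs": {
  "series": "0.005 0.02 0 0.058 0 0 1;0.01 0.04 0 0.022 0 0 1;0.01 0.059 -0.001 -0.004 0 0 1;0.01 0.059 -0.001 -0.022 0 0 1;0.01 0.04 0 -0.024 0 0 1;0.005 0.02 0 -0.016 0 0 1"
}}

```text
clock: 10.05
ee_pos: [490.9, 105.4, 205.8]
orientation: [3.103, -0.364, -0.003]
wrist_force: [-0.2, 0.1, -8.8]
finger_gap: 35.8
grip_force: 30.0
```

```bash
python3 step.py 6 "1,-4,0;2,-8,0;2,-11.75,0;2,-11.75,0;2,-8,0;1,-4,0"
```

```text
clock 10.100 th 0.0000 0.0048 q 0.893 al -0.0159 cmd -0.0170 o [490.  105.2 149.3] F [-0.2  0.1 -8.8]
fit [-0.0684  0.0004  0.3728  0.0015  0.    ] pred [-0.0074 -0.004  -0.0003  0.0046] state [0.0082 0.0463]
theta plan [ 0.003 -0.002 -0.01  -0.013 -0.008 -0.002  0.006  0.006  0.005  0.005
  0.005  0.007] alpha [ 0.001  0.009  0.008 -0.001 -0.012 -0.019 -0.02  -0.016 -0.012 -0.009]
0.005 0.020 0 0.036 0 0 1;0.010 0.040 0 0.016 0 0 1;0.010 0.059 -0.001 -0.002 0 0 1;0.010 0.059 0 -0.018 0 0 1;0.010 0.040 0 -0.022 0 0 1;0.005 0.020 0 -0.014 0 0 1
```

>>> {"fn": "drive_tool", "kwargs": {
  "series": "0.005 0.02 0 0.036 0 0 1;0.01 0.04 0 0.016 0 0 1;0.01 0.059 -0.001 -0.002 0 0 1;0.01 0.059 0 -0.018 0 0 1;0.01 0.04 0 -0.022 0 0 1;0.005 0.02 0 -0.014 0 0 1"
}}

```text
clock: 10.9
ee_pos: [489.6, 56.7, 205.9]
orientation: [3.101, -0.364, -0.003]
wrist_force: [-0.7, -0.0, -8.6]
finger_gap: 35.9
grip_force: 30.0
```

```bash
python3 step.py 6 "1,-4,0;2,-8,0;2,-11.75,0;2,-11.75,0;2,-8,0;1,-4,0"
```

```text
clock 10.950 th 0.0039 0.0088 q 0.885 al -0.0179 cmd -0.0190 o [488.6  56.4 149.4] F [-0.7 -0.  -8.6]
fit [-6.910e-02  2.000e-04  3.738e-01  1.500e-03  0.000e+00] pred [0.0009 0.006  0.0035 0.0086] state [0.0121 0.0463]
theta plan [ 0.006  0.001 -0.007 -0.011 -0.006 -0.     0.009  0.009  0.009  0.01
  0.012  0.015] alpha [-0.002  0.007  0.006 -0.003 -0.013 -0.02  -0.02  -0.016 -0.012 -0.009]
0.005 0.020 0 0.034 0 0 1;0.010 0.040 0 0.018 0 0 1;0.010 0.059 0 -0.002 0 0 1;0.010 0.059 0 -0.018 0 0 1;0.010 0.040 0 -0.020 0 0 1;0.005 0.020 0 -0.014 0 0 1
```

>>> {"fn": "drive_tool", "kwargs": {
  "series": "0.005 0.02 0 0.034 0 0 1;0.01 0.04 0 0.018 0 0 1;0.01 0.059 0 -0.002 0 0 1;0.01 0.059 0 -0.018 0 0 1;0.01 0.04 0 -0.02 0 0 1;0.005 0.02 0 -0.014 0 0 1"
}}

```text
clock: 11.75
ee_pos: [488.3, 8.1, 205.9]
orientation: [3.1, -0.364, -0.004]
wrist_force: [0.3, 0.9, -8.1]
finger_gap: 35.7
grip_force: 30.0
```

```bash
python3 step.py 8
```

```text
clock 11.800 th 0.0026 0.0078 q 0.881 al -0.0189 cmd -0.0200 o [487.3   7.7 149.4] F [ 0.3  0.9 -8.1]
fit [-6.930e-02  2.000e-04  3.746e-01  1.600e-03  0.000e+00] pred [0.0041 0.0092 0.0027 0.0075] state [0.0108 0.0411]
theta plan [ 0.01   0.006  0.003  0.001 -0.001 -0.002 -0.004 -0.005 -0.006 -0.008
 -0.01  -0.013] alpha [-0.021 -0.018 -0.015 -0.012 -0.01  -0.009 -0.008 -0.007 -0.007 -0.007]
0 0 0 -0.002 0 0 1;0 0 0 0.006 0 0 1;0 0 0 0.006 0 0 1;0 0 0 0.006 0 0 1;0 0 0 0.004 0 0 1;0 0 0 0.002 0 0 1;0 0 0 0.002 0 0 1;0 0 0 0.002 0 0 1
```

>>> {"fn": "drive_tool", "kwargs": {
  "series": "0 0 0 -0.002 0 0 1;0 0 0 0.006 0 0 1;0 0 0 0.006 0 0 1;0 0 0 0.006 0 0 1;0 0 0 0.004 0 0 1;0 0 0 0.002 0 0 1;0 0 0 0.002 0 0 1;0 0 0 0.002 0 0 1"
}}

```text
clock: 12.85
ee_pos: [488.2, 8.6, 205.9]
orientation: [3.113, -0.365, -0.001]
wrist_force: [0.1, 0.2, -8.1]
finger_gap: 35.6
grip_force: 30.0
```

```bash
python3 step.py 10
```

```text
clock 12.900 th 0.0019 0.0030 q 0.885 al -0.0050 cmd -0.0070 o [487.4   9.  149.4] F [ 0.1  0.2 -8.1]
fit [-6.960e-02  1.000e-04  3.762e-01  1.600e-03  0.000e+00] pred [0.0037 0.0086 0.0023 0.0024] state [0.0024 0.0001]
theta plan [ 0.002  0.001 -0.    -0.002 -0.003 -0.005 -0.008 -0.01  -0.013 -0.017
 -0.022 -0.027] alpha [-0.008 -0.008 -0.008 -0.008 -0.008 -0.008 -0.008 -0.008 -0.008 -0.008]
0 0 0 -0.002 0 0 1;0 0 0 0 0 0 1;0 0 0 0 0 0 1;0 0 0 0 0 0 1;0 0 0 0 0 0 1;0 0 0 0 0 0 1;0 0 0 0 0 0 1;0 0 0 0 0 0 1;0 0 0 0 0 0 1;0 0 0 0 0 0 1
```

>>> {"fn": "drive_tool", "kwargs": {
  "series": "0 0 0 0 0 0 1;0 0 0 0 0 0 1;0 0 0 0 0 0 1;0 0 0 0 0 0 1;0 0 0 0 0 0 1;0 0 0 0 0 0 1;0 0 0 0 0 0 1;0 0 0 0 0 0 1;0 0 0 0 0 0 1"
}}

```text
clock: 14.08
ee_pos: [488.2, 8.7, 205.9]
orientation: [3.113, -0.365, -0.001]
wrist_force: [0.1, -1.1, -8.1]
finger_gap: 36.1
grip_force: 30.0
```

```bash
echo '{"da":[0,0,0,0,0,0,0,0,0],"vy":[0,0,0,0,0,0,0,0,0]}'>plan.json; python3 step.py 8
```

```text
clock 14.125 th 0.0118 0.0131 q 0.877 al -0.0050 cmd -0.0070 o [487.4   9.  149.4] F [ 0.1 -1.1 -8.1]
fit [-0.07   -0.      0.378   0.0017  0.    ] pred [0.004  0.0043 0.0119 0.0125] state [0.0132 0.0149]
theta plan [ 0.012  0.008  0.004  0.001 -0.    -0.002 -0.003 -0.004 -0.005 -0.006
 -0.008 -0.01 ] alpha [-0.014 -0.015 -0.014 -0.012 -0.01  -0.009 -0.008 -0.007 -0.007 -0.007]
0 0 0 -0.014 0 0 1;0 0 0 -0.002 0 0 1;0 0 0 0.002 0 0 1;0 0 0 0.004 0 0 1;0 0 0 0.004 0 0 1;0 0 0 0.002 0 0 1;0 0 0 0.002 0 0 1;0 0 0 0.002 0 0 1
```

>>> {"fn": "drive_tool", "kwargs": {
  "series": "0 0 0 -0.014 0 0 1;0 0 0 -0.002 0 0 1;0 0 0 0.002 0 0 1;0 0 0 0.004 0 0 1;0 0 0 0.004 0 0 1;0 0 0 0.002 0 0 1;0 0 0 0.002 0 0 1;0 0 0 0.002 0 0 1"
}}

```text
clock: 15.18
ee_pos: [488.2, 8.6, 205.9]
orientation: [3.113, -0.365, -0.001]
wrist_force: [-0.2, -0.4, -8.0]
finger_gap: 36.0
grip_force: 30.0
```

```bash
python3 step.py 8
```

```text
clock 15.225 th 0.0001 0.0007 q 0.883 al -0.0050 cmd -0.0070 o [487.4   9.  149.3] F [-0.2 -0.4 -8. ]
fit [-0.0701  0.      0.3787  0.0017  0.    ] pred [0.0125 0.0133 0.0003 0.0003] state [ 0.0002 -0.0019]
theta plan [-0.    -0.001 -0.001 -0.002 -0.003 -0.004 -0.006 -0.007 -0.009 -0.011
 -0.014 -0.018] alpha [-0.007 -0.007 -0.007 -0.007 -0.007 -0.007 -0.007 -0.007 -0.007 -0.007]
0 0 0 0 0 0 1;0 0 0 0 0 0 1;0 0 0 0 0 0 1;0 0 0 0 0 0 1;0 0 0 0 0 0 1;0 0 0 0 0 0 1;0 0 0 0 0 0 1;0 0 0 0 0 0 1
```

>>> {"fn": "drive_tool", "kwargs": {
  "series": "0 0 0 0 0 0 1;0 0 0 0 0 0 1;0 0 0 0 0 0 1;0 0 0 0 0 0 1;0 0 0 0 0 0 1;0 0 0 0 0 0 1;0 0 0 0 0 0 1;0 0 0 0 0 0 1;0 0 0 0 0 0 1;0 0 0 0 0 0 1"
}}

```text
clock: 16.52
ee_pos: [488.2, 8.6, 205.9]
orientation: [3.113, -0.365, -0.001]
wrist_force: [-0.9, 0.3, -7.8]
finger_gap: 36.1
grip_force: 30.0
```

```bash
echo '{"da":[0,0,0,0,0,0,0,0,0,0],"vy":[0,0,0,0,0,0,0,0,0,0]}'>plan.json; python3 step.py 9
```

```text
clock 16.575 th -0.0038 -0.0041 q 0.891 al -0.0051 cmd -0.0070 o [487.4   9.  149.4] F [-0.9  0.3 -7.8]
fit [-0.0702  0.      0.3791  0.0017  0.    ] pred [ 0.0012  0.0013 -0.0038 -0.0043] state [-0.0048 -0.0105]
theta plan [-0.005 -0.003 -0.002 -0.001 -0.001 -0.     0.     0.001  0.002  0.003
  0.004  0.005] alpha [-0.004 -0.003 -0.003 -0.004 -0.005 -0.005 -0.005 -0.005 -0.005 -0.005]
0 0 0 0.006 0 0 1;0 0 0 0.002 0 0 1;0 0 0 0 0 0 1;0 0 0 -0.002 0 0 1;0 0 0 -0.002 0 0 1;0 0 0 0 0 0 1;0 0 0 0 0 0 1;0 0 0 0 0 0 1;0 0 0 0 0 0 1
```

>>> {"fn": "drive_tool", "kwargs": {
  "series": "0 0 0 0.006 0 0 1;0 0 0 0.002 0 0 1;0 0 0 0 0 0 1;0 0 0 -0.002 0 0 1;0 0 0 -0.002 0 0 1;0 0 0 0 0 0 1;0 0 0 0 0 0 1;0 0 0 0 0 0 1;0 0 0 0 0 0 1"
}}

```text
clock: 17.75
ee_pos: [488.2, 8.6, 205.9]
orientation: [3.115, -0.365, -0.001]
wrist_force: [0.1, -0.1, -8.4]
finger_gap: 36.0
grip_force: 30.0
```

```bash
python3 step.py 6 "1,-4.5,0;1.6,-9,0;1.6,-13.3,0;1.6,-13.3,0;1.6,-9,0;1,-4.5,0"
```

```text
clock 17.800 th 0.0100 0.0120 q 0.877 al -0.0030 cmd -0.0050 o [487.4   9.1 149.4] F [ 0.1 -0.1 -8.4]
fit [-0.0703 -0.      0.3799  0.0017  0.    ] pred [-0.0025 -0.0029  0.0104  0.0114] state [0.0125 0.0231]
theta plan [ 0.006 -0.001 -0.011 -0.017 -0.014 -0.01  -0.003 -0.007 -0.013 -0.018
 -0.024 -0.031] alpha [ 0.008  0.013  0.009 -0.003 -0.016 -0.024 -0.025 -0.021 -0.017 -0.014]
0.005 0.022 0 0.026 0 0 1;0.008 0.045 0 0.010 0 0 1;0.008 0.066 -0.001 -0.008 0 0 1;0.008 0.066 -0.001 -0.024 0 0 1;0.008 0.045 0 -0.026 0 0 1;0.005 0.022 0 -0.016 0 0 1
```

>>> {"fn": "drive_tool", "kwargs": {
  "series": "0.005 0.022 0 0.026 0 0 1;0.008 0.045 0 0.01 0 0 1;0.008 0.066 -0.001 -0.008 0 0 1;0.008 0.066 -0.001 -0.024 0 0 1;0.008 0.045 0 -0.026 0 0 1;0.005 0.022 0 -0.016 0 0 1"
}}

```text
clock: 18.6
ee_pos: [484.1, -45.7, 206.1]
orientation: [3.096, -0.364, -0.004]
wrist_force: [0.5, 0.7, -7.7]
finger_gap: 36.0
grip_force: 30.0
```

```bash
python3 step.py 6 "1,-4.5,0;1.6,-9,0;1.6,-13.3,0;1.6,-13.3,0;1.6,-9,0;1,-4.5,0"
```

```text
clock 18.650 th -0.0026 0.0017 q 0.882 al -0.0229 cmd -0.0240 o [483.1 -46.2 149.5] F [ 0.5  0.7 -7.7]
fit [-0.0703 -0.0006  0.3799  0.0017  0.    ] pred [ 0.0122  0.0134 -0.0032  0.0013] state [0.0041 0.0276]
theta plan [-0.003 -0.006 -0.013 -0.016 -0.01  -0.002  0.008  0.008  0.008  0.009
  0.01   0.012] alpha [ 0.002  0.013  0.012  0.001 -0.012 -0.02  -0.021 -0.017 -0.013 -0.01 ]
0.005 0.022 0.001 0.052 0 0 1;0.008 0.045 0 0.022 0 0 1;0.008 0.066 -0.001 -0.002 0 0 1;0.008 0.066 -0.001 -0.022 0 0 1;0.008 0.045 0 -0.026 0 0 1;0.005 0.022 0 -0.016 0 0 1
```

>>> {"fn": "drive_tool", "kwargs": {
  "series": "0.005 0.022 0.001 0.052 0 0 1;0.008 0.045 0 0.022 0 0 1;0.008 0.066 -0.001 -0.002 0 0 1;0.008 0.066 -0.001 -0.022 0 0 1;0.008 0.045 0 -0.026 0 0 1;0.005 0.022 0 -0.016 0 0 1"
}}

```text
clock: 19.45
ee_pos: [480.0, -99.3, 206.0]
orientation: [3.1, -0.364, -0.004]
wrist_force: [-0.6, 1.2, -8.4]
finger_gap: 35.9
grip_force: 30.0
```

```bash
python3 step.py 6 "1,-4.5,0;1.6,-9,0;1.6,-13.3,0;1.6,-13.3,0;1.6,-9,0;1,-4.5,0"
```

```text
clock 19.500 th 0.0094 0.0138 q 0.874 al -0.0189 cmd -0.0200 o [479.  -99.7 149.5] F [-0.6  1.2 -8.4]
fit [-0.0704 -0.0007  0.38    0.0017  0.    ] pred [-0.0004  0.0043  0.0076  0.0138] state [0.0184 0.065 ]
theta plan [ 0.012  0.004 -0.008 -0.013 -0.008 -0.001  0.009  0.008  0.007  0.007
  0.007  0.007] alpha [-0.005  0.004  0.004 -0.005 -0.016 -0.023 -0.023 -0.019 -0.015 -0.012]
0.005 0.022 0 0.030 0 0 1;0.008 0.045 0 0.018 0 0 1;0.008 0.066 0 0 0 0 1;0.008 0.066 0 -0.018 0 0 1;0.008 0.045 0 -0.022 0 0 1;0.005 0.022 0 -0.014 0 0 1
```

>>> {"fn": "drive_tool", "kwargs": {
  "series": "0.005 0.022 0 0.03 0 0 1;0.008 0.045 0 0.018 0 0 1;0.008 0.066 0 0 0 0 1;0.008 0.066 0 -0.018 0 0 1;0.008 0.045 0 -0.022 0 0 1;0.005 0.022 0 -0.014 0 0 1"
}}

```text
clock: 20.3
ee_pos: [475.8, -153.1, 206.2]
orientation: [3.097, -0.364, -0.004]
wrist_force: [0.3, 0.6, -8.4]
finger_gap: 35.8
grip_force: 30.0
```

```bash
python3 step.py 6 "1,-4.5,0;1.6,-9,0;1.6,-13.3,0;1.6,-13.3,0;1.6,-9,0;1,-4.5,0"
```

```text
clock 20.350 th 0.0079 0.0147 q 0.871 al -0.0219 cmd -0.0230 o [ 474.8 -153.6  149.7] F [ 0.3  0.6 -8.4]
fit [-0.0711  0.0033  0.38    0.0018  0.    ] pred [0.0099 0.0163 0.0078 0.0136] state [0.0177 0.0542]
theta plan [ 0.01   0.002 -0.009 -0.014 -0.009 -0.002  0.007  0.007  0.005  0.005
  0.004  0.005] alpha [-0.006  0.004  0.004 -0.005 -0.016 -0.023 -0.023 -0.019 -0.015 -0.012]
0.005 0.022 0.001 0.034 0 0 1;0.008 0.045 0 0.020 0 0 1;0.008 0.066 0 0 0 0 1;0.008 0.066 0 -0.018 0 0 1;0.008 0.045 0 -0.022 0 0 1;0.005 0.022 0 -0.014 0 0 1
```

>>> {"fn": "drive_tool", "kwargs": {
  "series": "0.005 0.022 0.001 0.034 0 0 1;0.008 0.045 0 0.02 0 0 1;0.008 0.066 0 0 0 0 1;0.008 0.066 0 -0.018 0 0 1;0.008 0.045 0 -0.022 0 0 1;0.005 0.022 0 -0.014 0 0 1"
}}

```text
clock: 21.15
ee_pos: [471.7, -206.8, 206.1]
orientation: [3.097, -0.364, -0.004]
wrist_force: [-0.3, 0.4, -9.0]
finger_gap: 35.7
grip_force: 30.0
```

```bash
python3 step.py 6 "1,-4.5,0;1.6,-9,0;1.6,-13.3,0;1.6,-13.3,0;1.6,-9,0;1,-4.5,0"
```

```text
clock 21.200 th 0.0112 0.0159 q 0.863 al -0.0219 cmd -0.0230 o [ 470.7 -207.3  149.6] F [-0.3  0.4 -9. ]
fit [-0.0711  0.0046  0.38    0.0018  0.    ] pred [0.0112 0.0173 0.0095 0.0155] state [0.0197 0.057 ]
theta plan [ 0.012  0.004 -0.007 -0.013 -0.009 -0.002  0.007  0.005  0.003  0.001
 -0.    -0.002] alpha [-0.007  0.003  0.003 -0.006 -0.017 -0.024 -0.024 -0.02  -0.016 -0.013]
0.005 0.022 0.001 0.032 0 0 1;0.008 0.045 0 0.020 0 0 1;0.008 0.066 0 0 0 0 1;0.008 0.066 0 -0.018 0 0 1;0.008 0.045 0 -0.022 0 0 1;0.005 0.022 0 -0.014 0 0 1
```

>>> {"fn": "drive_tool", "kwargs": {
  "series": "0.005 0.022 0.001 0.032 0 0 1;0.008 0.045 0 0.02 0 0 1;0.008 0.066 0 0 0 0 1;0.008 0.066 0 -0.018 0 0 1;0.008 0.045 0 -0.022 0 0 1;0.005 0.022 0 -0.014 0 0 1"
}}

```text
clock: 22.0
ee_pos: [467.5, -260.5, 206.1]
orientation: [3.096, -0.364, -0.005]
wrist_force: [-0.1, 0.4, -8.2]
finger_gap: 35.9
grip_force: 30.0
```

```bash
python3 step.py 8
```

```text
clock 22.050 th 0.0141 0.0184 q 0.865 al -0.0229 cmd -0.0240 o [ 466.5 -261.   149.6] F [-0.1  0.4 -8.2]
fit [-0.0712 -0.0027  0.38    0.0018  0.    ] pred [0.0132 0.0195 0.0122 0.0182] state [0.0225 0.0579]
theta plan [0.021 0.014 0.008 0.005 0.004 0.004 0.005 0.006 0.008 0.01  0.013 0.016] alpha [-0.03  -0.027 -0.022 -0.017 -0.013 -0.01  -0.008 -0.007 -0.006 -0.006]
0 0 0 -0.012 0 0 1;0 0 0 0.006 0 0 1;0 0 0 0.010 0 0 1;0 0 0 0.010 0 0 1;0 0 0 0.008 0 0 1;0 0 0 0.006 0 0 1;0 0 0 0.004 0 0 1;0 0 0 0.002 0 0 1
```

>>> {"fn": "drive_tool", "kwargs": {
  "series": "0 0 0 -0.012 0 0 1;0 0.002 0.025 0.006 0 0 1;0 0.001 0.06 0.01 0 0 1;0 0.001 0.075 0.01 0 0 1;0 0.001 0.075 0.008 0 0 1;0 0.002 0.06 0.006 0 0 1;0 0 0.04 0.004 0 0 1;0 0 0.015 0.002 0 0 1"
}}

```text
clock: 23.1
ee_pos: [466.7, -262.4, 135.5]
orientation: [3.114, -0.365, -0.003]
wrist_force: [0.3, -0.2, -7.6]
finger_gap: 35.8
grip_force: 30.0
```

```bash
python3 step.py 8 "0,0,-5;0,0,-10;0,0,-12;0,0,-12;0,0,-10;0,0,-5;0,0,-2;0,0,0"; python3 - <<'E'
import sys; sys.path.insert(0,".")
from h import *
R=[]
E
```

```text
clock 23.150 th 0.0088 0.0082 q 0.894 al -0.0047 cmd -0.0070 o [ 465.9 -262.    79. ] F [ 0.3 -0.2 -7.6]
fit [-0.0681 -0.0008  0.38    0.0015  0.    ] pred [0.0149 0.0209 0.0075 0.0079] state [0.0084 0.0079]
theta plan [ 0.007  0.005  0.003  0.002  0.001  0.     0.     0.     0.    -0.
 -0.001 -0.001] alpha [-0.011 -0.011 -0.01  -0.009 -0.008 -0.007 -0.006 -0.006 -0.006 -0.006]
0 0 0.025 -0.008 0 0 1;0 -0.001 0.050 0 0 0 1;0 -0.001 0.060 0.002 0 0 1;0 -0.001 0.060 0.002 0 0 1;0 0 0.050 0.002 0 0 1;0 0 0.025 0.002 0 0 1;0 0 0.010 0.002 0 0 1;0 0 0 0 0 0 1
```

>>> {"fn": "drive_tool", "kwargs": {
  "series": "0 0 0.025 -0.008 0 0 1;0 -0.001 0.05 0 0 0 1;0 -0.001 0.06 0.002 0 0 1;0 -0.001 0.06 0.002 0 0 1;0 0 0.05 0.002 0 0 1;0 0 0.025 0.002 0 0 1;0 0 0.01 0.002 0 0 1;0 0 0 0 0 0 1"
}}

```text
clock: 24.2
ee_pos: [467.2, -262.7, 80.4]
orientation: [3.114, -0.365, -0.001]
wrist_force: [-0.4, 0.3, -9.0]
finger_gap: 35.9
grip_force: 30.0
```

```bash
python3 step.py 8 "0,0,-3;0,0,-4;0,0,-4;0,0,-3;0,0,-1.5;0,0,-1;0,0,-.5;0,0,0"; python3 - <<'E'
from h import *
a=cam("scene")["color"][180:300,190:330,::-1]; b=cam("top")["color"][225:365,330:450,::-1]
a=cv2.resize(a,None,fx=3,fy=3,interpolation=cv2.INTER_CUBIC); b=cv2.resize(b,None,fx=3,fy=3,interpolation=cv2.INTER_CUBIC)
a=cv2.copyMakeBorder(a,0,b.shape[0]-a.shape[0],0,0,cv2.BORDER_CONSTANT); cv2.imwrite("pics/dock.png",np.hstack([a,b]))
E
```

```text
clock 24.250 th 0.0245 0.0266 q 0.899 al -0.0044 cmd -0.0060 o [ 466.4 -262.3   23.8] F [-0.4  0.3 -9. ]
fit [-6.95e-02 -2.00e-04  3.80e-01  1.70e-03  0.00e+00] pred [0.0112 0.012  0.0238 0.0256] state [0.0276 0.0401]
theta plan [0.026 0.017 0.01  0.006 0.003 0.003 0.003 0.004 0.005 0.007 0.009 0.011] alpha [-0.022 -0.024 -0.021 -0.017 -0.013 -0.01  -0.008 -0.007 -0.006 -0.005]
0 0 0.015 -0.032 0 0 1;0 0 0.020 -0.004 0 0 1;0 0 0.020 0.006 0 0 1;0 0 0.015 0.008 0 0 1;0 0 0.007 0.008 0 0 1;0 0 0.005 0.006 0 0 1;0 0 0.002 0.004 0 0 1;0 0 0 0.002 0 0 1
```

View pics/dock.png

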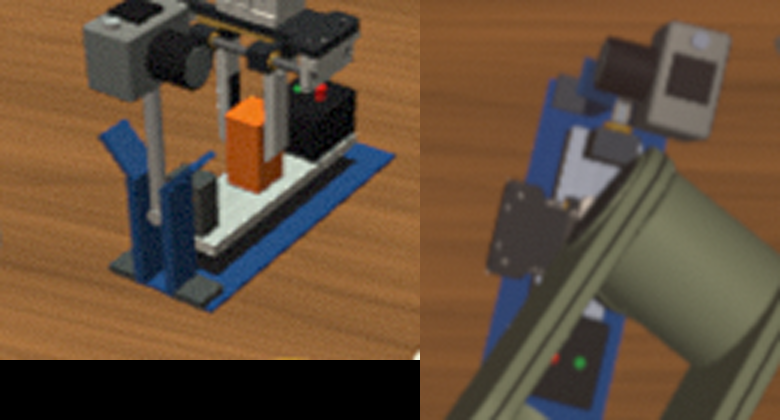

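The post is between the blue prongs and the beam sits over its outline. Now the last 20 mm, gently.

>>> {"fn": "drive_tool", "kwargs": {
  "series": "0 0 0.015 -0.02 0 0 1;0 0 0.017 0 0 0 1;0 0 0.017 0 0 0 1;0 0 0.015 0.005 0 0 1;0 0 0.01 0.008 0 0 1;0 0 0.008 0.008 0 0 1;0 0 0.005 0.008 0 0 1;0 0 0.003 0 0 0 1;0 0 0.003 0 0 0 1;0 0 0.003 0 0 0 1;0 0 0.002 0 0 0 1;0 0 0 0 0 0 1;0 0 0 0 0 0 1"
}}

```text
clock: 26.02
ee_pos: [467.0, -262.7, 60.6]
orientation: [3.119, -0.365, -0.0]
wrist_force: [-0.5, -0.2, -9.1]
finger_gap: 36.0
grip_force: 30.0
```

```bash
python3 - <<'E'
from ctrl import *
t,th,al,q,o,s,c=measure(); print(t,th,al,q,o.round(1),s["wrist_force"].round(1),s["moment"].round(2))
E
```

```text
26.025 0.11679455576138395 0.0004723141532326367 0.8804850263083799 [ 466.2 -262.     4.1] [-0.5 -0.2 -9.1] [ 0.1  -0.04  0.04]
```

>>> {"fn": "drive_tool", "kwargs": {
  "series": "0 0 0.002 0 0 0 1;0 0 0.002 0 0 0 1;0 0 0.002 0 0 0 1;0 0 0 0 0 0 1;0 0 0 0 0 0 1"
}}

```text
clock: 26.7
ee_pos: [467.0, -262.8, 60.5]
orientation: [3.119, -0.365, -0.0]
wrist_force: [-4.8, 2.2, 5.6]
finger_gap: 36.0
grip_force: 30.0
```

>>> {"fn": "drive_tool", "kwargs": {
  "series": "0 0 0 0 0 0 0;0 0 0 0 0 0 0;0 0 0 0 0 0 0;0 0 0 0 0 0 0;0 0 0 0 0 0 0;0 0 0 0 0 0 0;0 0 0 0 0 0 0;0 0 0 0 0 0 0"
}}

```text
clock: 27.7
ee_pos: [467.0, -262.7, 59.4]
orientation: [3.119, -0.365, -0.0]
wrist_force: [0.7, -0.1, 0.1]
finger_gap: 94.5
grip_force: 0.0
```

>>> {"fn": "drive_tool", "kwargs": {
  "series": "0 0 -0.03 0 0 0 0;0 0 -0.07 0 0 0 0;0 0 -0.1 0 0 0 0;0 0 -0.12 0 0 0 0;0 0 -0.12 0 0 0 0;0 0 -0.12 0 0 0 0;0 0 -0.1 0 0 0 0;0 0 -0.06 0 0 0 0;0 0 -0.02 0 0 0 0;-0.1 0 0 0 0 0 0;-0.2 0 0 0 0 0 0;-0.2 0 0 0 0 0 0;0 0 0 0 0 0 0"
}}

```text
clock: 29.32
ee_pos: [367.4, -238.0, 206.2]
orientation: [-3.12, 0.368, 0.004]
wrist_force: [0.8, 0.1, -0.1]
finger_gap: 94.2
grip_force: 0.0
```

```bash
python3 - <<'E'
from h import *
a=cam("scene")["color"][180:300,190:330,::-1]; b=cam("top")["color"][225:385,330:450,::-1]
a=cv2.resize(a,None,fx=3,fy=3,interpolation=cv2.INTER_CUBIC); b=cv2.resize(b,None,fx=3,fy=3,interpolation=cv2.INTER_CUBIC)
a=cv2.copyMakeBorder(a,0,b.shape[0]-a.shape[0],0,0,cv2.BORDER_CONSTANT); cv2.imwrite("pics/end.png",np.hstack([a,b]))
E
```

```text
(no output)
```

View pics/end.png

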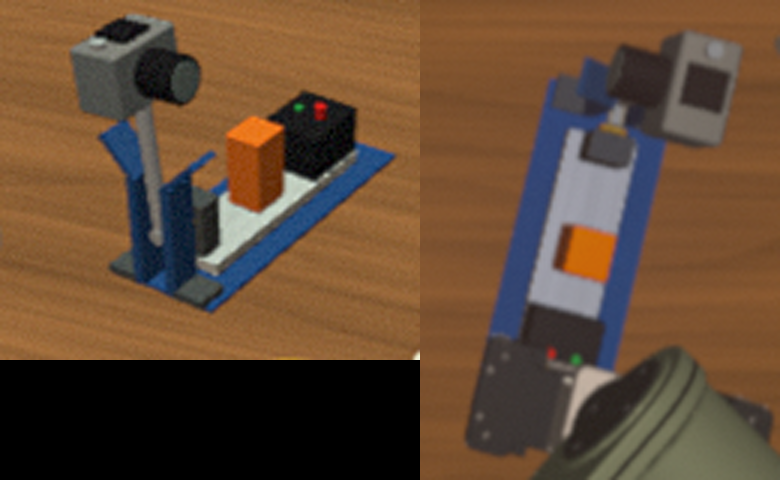

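The carrier sits in the blue dock with its beam over the outline. The post leans gently on a prong, and the gripper is open and clear of everything. Handing in.

```bash
python3 -c "
from workcell import arm
print(arm.sign_off())"
```

```text
the job is handed in; nothing more can be done
None
```

I held the carrier over the small red-and-white mark with the camera upright for about 6 s, then set it down in the blue dock with the post between the prongs, let go, and handed the job in at about 29 s.

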